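Snap the spout cap onto the mustard dispenser and hold it sealed

ROBOT

A 6-joint arm with a two-finger parallel gripper is mounted at the origin on the work surface. World frame = base frame: x ahead of the robot, y to its left, z up, the work surface at z = 0. Lengths are in mm, angles in rad, forces in N, time in s.
With the tool pointing down it reaches from about 275 to 750 mm from the base axis. Payload 10.2 kg.
Tool frame: the origin (TCP) lies on the front face of the gripper's body, between the roots of the fingers; the fingertips stand 73 mm ahead of it and the grasp point (between the pads) lies 54 mm ahead of it; z points along the fingers, y is the line along which they close (so a half turn about z gives the same grasp; the last joint's range is limited). The gripper opens to 85 mm and grips with 20 to 120 N. Pads are 22 mm wide; open, the fingers measure 114 mm over their backs; the gripper's body (76 mm by 85 mm) begins 54 mm behind the grasp point. The pads swing forward as they close: fully open they stand 13 mm farther back than shut.
Start: joints at [0.981, 0.313, 1.498, -0, 1.331, -0.223], TCP at [188.294, 490.079, 303.894] pointing down, gripper open.
Joint ranges: [-2.94, 2.94], [-0.97, 2.17], [0.19, 2.56], [-1.23, 4.37], [0.02, 3.11], [-2.88, 2.88]. Speed limits (rad/s): [2.39, 2.39, 3.01, 3.14, 3.14, 3.14].

INTERFACE

Orientations are given as a unit quaternion [w, x, y, z].
In Python, from rig import * gives the robot as it stands.
- The arm moves only by the tool step_arm, never from a script. Its argument "plan" is a list of rows, each an object with "offset": the shift along the tool's x, y, z in cm, a list of three; "rot": the turn, a rotation vector about the tool's x, y, z in degrees, a list of three; "gripper": the finger opening in cm, from 0 to 8.54. In form: [{"offset": [x, y, z], "rot": [wx, wy, wz], "gripper": gripper}, ...]. A call has 1 to 12 rows; each row is the pose to reach, as a shift and turn from the pose commanded when the call began, along the tool's axes at that moment; what a row does not reach only later rows make up. A row lasts 1/10 s, in which the tool goes at most 50 mm and 8.59 degrees, less where a joint would pass 70% of its speed; a pose out of reach is approached as far as the arm can. A call with a gripper value outside its range is refused whole. The fingers move at their own pace and stop on an object; "squeeze" is the grip in N (left out, the last holds). Time passes only in rows, so rows that repeat a pose let the fingers close. It gives the time, the measured TCP pose, the force, the opening and the grip force at its end, in the units of the state.
- sense(): the state, without advancing time (a new reading comes with each control period).
- capture(name): name is "scene" or "top"; returns a dict with "color" (384x512x3 uint8, red, green, blue), "depth" (384x512 float32, mm along the optical axis (not along the pixel's ray), 0 where there is no reading), "vertical_fov" (degrees; the focal length in pixels is half the picture's height over the tangent of half this angle, whatever the lens; pixels are square), "cx", "cy" (the principal point, pixels), "rvec" (rotation vector, rad) and "tvec" (3), from world to camera coordinates, as OpenCV has them. Camera axes: x right, y down, z forward; pixel columns grow to the right and rows downward; lengths in mm; the calibration is good to about 2 mm. A picture is of the moment at which its call begins.
- finish_job(): hands the job in; it is judged then, once.
The state is a dict: "time_s": time; "joints": joint angles; "dq": joint speeds; "tau": joint torques, N m; "eef_pos": TCP position; "ee_rot": TCP orientation; "force": force on the tool from outside, world axes, zero at the start; "wrist_torque": the same for the moment, N m; "grip_width": opening from 0.0 (shut) to 1.0 (fully open); "grip_force": force on a finger pad.
Only numpy, scipy, OpenCV 4.12 (cv2) and the standard library are available. Lean on these libraries where they do the work, as an engineer would, in place of code of your own. Each camera call takes 0.05 s, during which the arm holds its last target. There are 200 camera calls.

TASK

Close the mustard dispenser for the night: by its white upright grip, tip the plum-coloured lid of the white tub well up about its opposite edge, then lift it off and lay it flat on the black mat, lowering it rather than dropping it. Take the yellow cap out of the tub, leaving the red one there, push it straight down over the dispenser's spout until it clicks, and after the click keep pressing until the cap has squashed the blue seal ring right down. Finish holding: the gripper is still on the cap, pressing it down; do not push the fork, jar, butter tub or sign about.

Things in the scene. Friction and masses are not known exactly. Their poses are not given: they have to be found in the camera images.
- tub: white open tub, fixed to the counter, 190 (x) x 150 (y) x 56 mm high, walls 4 mm, inner floor 8 mm above its underside. Origin: centre of its underside, on the counter; x along its length, towards the end where the lid's grip is. The two caps stand upright on its floor, about 42 mm either side of the middle along x
- lid: loose plum-coloured lid of 90 g, 198 (x) x 158 (y) mm plate 5 mm thick, with a skirt 8 mm deep beneath it that drops inside the tub's rim with 5 mm play in all; the plate rests on the rim. Origin: centre of the skirt's underside (48 mm above the counter when on the tub, the plate's top 13 mm above the origin); x towards the end with the grip, z up
- lid_fin (a point): the point to pinch on the lid's grip: the white upright fin 10 mm thick (lid x), 44 mm wide (lid y), standing 32 mm above the plate at the lid's +x end, its middle 88 mm from the lid's centre; this point is in its middle plane 45 mm above the lid's origin, which is the fin's top
- lid_heel (a point): middle of the lid's edge opposite the grip, at the plate's underside (95 mm from the lid's centre to -x, 8 mm above its origin): the edge that the lid tips about
- tub_heel (a point): middle of the tub's rim at its -x end, 56 mm above the counter, where lid_heel rests
- mat: black flat mat fixed on the counter, 230 (x) x 190 (y) x 3 mm, where the lid goes, any way round. Origin: centre of its underside, on the counter. It is to the left or to the right of the tub, with the dispenser on the other side
- cap: loose yellow round cap of 30 g, 34 mm across and 40 mm tall, closed on top, open below: a lip 5 mm tall with a 19 mm bore at the mouth, a 25 mm bore above it, 32 mm deep in all. Origin: centre of its underside; z up. It stands upright in the tub, at either place
- red_cap: the same cap in red; it must stay in the tub
- dispenser: mustard-yellow bottle of 60 mm diameter in a heavy steel foot of 90 mm diameter, fixed to the counter, upright. Origin: centre of its underside. Its shoulder narrows to 37 mm across at 120 mm height, where the spout begins: a white stud 16 mm across, its tip coned to 8 mm across at 144 mm.
- spout_tip (a point): tip of the spout, 144 mm above the counter, on its axis. Four steel sprung bumps on the spout at 134 mm height spread to 23 mm across and click behind the cap's lip; the cap's underside meets them at about 137 mm height; pushing past takes some 6 to 12 N straight down, then the force drops to nothing, and as the underside falls below 130 mm they snap the cap down by themselves (the click)
- spout_seat (a point): point on the spout's axis 121 mm above the counter, where the cap's underside lies when the seal ring is squashed fully down
- seal (a joint): how far the blue sprung seal ring around the foot of the spout is pressed down, m: 0 when free (its top 125 mm above the counter), stop at 0.004; 2.5 N per mm. The cap's underside meets it just after the click, so a clicked cap that is not pressed leaves the ring nearly free and sits nearly 4 mm too high
- fork: bystander: steel serving fork 190 mm long lying on the counter between tub and platter. Origin: under its middle
- jar: bystander: amber jam jar 60 mm across, 85 mm tall, far right. Origin: centre of underside
- butter: bystander: small white butter tub 52 x 72 x 34 mm, far left. Origin: centre of underside
- sign: bystander: small blank chalkboard sign in a plum-coloured frame, 80 mm wide, 62 mm tall, beyond the tub. Origin: centre of underside

How it is judged:
By the outcome, as a careful person would: the job done as asked, in the order asked, and still so for the second after the job is handed in, while the arm keeps its last pose, push and grip.
It also fails if it takes over 58 s, if anything falls off the work surface, if the arm or the gripper's body presses on something with over 40 N, if the wrist force passes 120 N, or if a joint passes its speed limit or range.

## Working session

There is one attempt and no reset: what is moved stays moved. The work goes in short steps, Python scripts to look and compute and a tool call to move; the robot and the scene stay as the last step left them, time stands still between calls to the robot, and variables do not carry over. Pictures are saved under pics/ and viewed, at most 10 in all, crops included, and the job is handed in when it is done.

Besides the shell and the picture viewer there is one more tool, called after "Call:" by a JSON object that holds its "api" and its "payload", one argument or row to a line. step_arm: Moves the arm, as the interface text tells. Its arguments: {"type":"object","properties":{"plan":{"type":"array"},"squeeze":{"type":"number"}},"required":["plan"]}

```bash
mkdir -p pics
cat > h.py <<'E'
from rig import *
import numpy as np, cv2
from scipy.spatial.transform import Rotation as R
def cam(n):
    c=capture(n); c['f']=c['color'].shape[0]/2/np.tan(np.radians(c['vertical_fov'])/2)
    c['R']=R.from_rotvec(np.array(c['rvec']).ravel()).as_matrix(); c['t']=np.array(c['tvec']).ravel()
    return c
def cloud(c):
    h,w=c['depth'].shape; u,v=np.meshgrid(np.arange(w),np.arange(h)); d=c['depth']
    p=np.stack([(u-c['cx'])/c['f']*d,(v-c['cy'])/c['f']*d,d],-1)
    return (p-c['t'])@c['R']
def ray(c,u,v,z):
    d=np.array([(u-c['cx'])/c['f'],(v-c['cy'])/c['f'],1])@c['R']; o=-c['t']@c['R']
    return o+d*(z-o[2])/d[2]
def rot():
    s=sense(); q=s['ee_rot']; return R.from_quat([q[1],q[2],q[3],q[0]])
def totool(target):
    s=sense(); return rot().inv().apply(np.array(target)-np.array(s['eef_pos']))/10
E
python3 - <<'E'
from h import *
s=sense(); print(s)
for n in('scene','top'):
    c=cam(n); cv2.imwrite(f'pics/{n}0.png',c['color'][...,::-1]); print(n,c['f'],c['cx'],c['cy'],-c['t']@c['R'],c['R'])
    np.savez(f'{n}0.npz',**c)
E
```

```text
{'time_s': 0.0, 'joints': array([ 9.80607355e-01,  3.13484555e-01,  1.49843234e+00,  5.21518386e-06,
        1.33099457e+00, -2.23404740e-01]), 'dq': array([ 0.00173591, -0.00136113,  0.00034815, -0.00026491, -0.00082024,
       -0.00020301]), 'tau': array([ 1.81959625e-03, -4.12274730e+01, -2.59742421e+01, -1.15153121e-04,
        4.14130365e-03,  5.86075930e-05]), 'eef_pos': array([188.19499701, 489.93922364, 303.31911719]), 'ee_rot': array([-2.63231335e-04,  1.82366420e-01,  9.83230418e-01, -6.04588313e-04]), 'force': array([-0.18781336, -0.49272777,  0.34291847]), 'wrist_torque': array([ 0.00326908, -0.01746879, -0.05097505]), 'grip_force': 0.0, 'grip_width': 0.9977493106532523}
scene 347.65652826774266 252.24381935455256 191.48847698986972 [1229.18025317 -381.60590422  718.43885176] [[ 0.52594012  0.85048204 -0.00820334]
 [ 0.5306263  -0.33564783 -0.7783163 ]
 [-0.66469747  0.40499486 -0.6278188 ]]
top 407.6157798246385 262.3589178501431 190.80514924944262 [ 522.6566506   -12.79708894 1045.90786177] [[ 2.37612674e-02 -9.99714908e-01  2.34616958e-03]
 [-9.97817091e-01 -2.38606711e-02 -6.15769584e-02]
 [ 6.16153845e-02 -8.77901527e-04 -9.98099581e-01]]
```

View pics/top0.png

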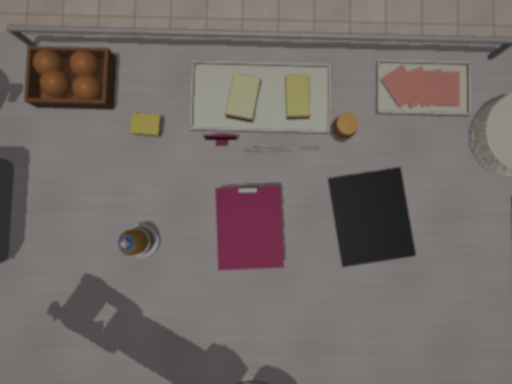

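View pics/scene0.png

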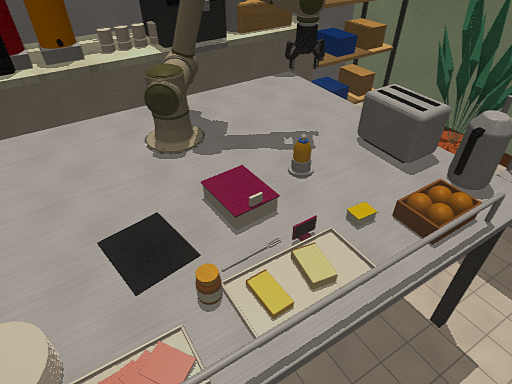

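The top view shows the lid at about (250,227) with its fin at (248,190), the dispenser's spout at about (127,242) and the mat at (371,217). The fork is at (282,149) and the sign at (220,139). The scene view shows the same layout from the far right, with the lid at (240,190) and the spout at (303,142).

Run:
```python
from h import *
class D(dict): pass
T={n:dict(np.load(f'{n}0.npz')) for n in('scene','top')}
t=T['top']; img=t['color']; hsv=cv2.cvtColor(img,cv2.COLOR_RGB2HSV)
def big(m,lo=30):
    k,l,s,c=cv2.connectedComponentsWithStats(m.astype(np.uint8)); return [(l==i,s[i],c[i]) for i in range(1,k) if s[i][4]>lo]
H,S,V=[hsv[...,i].astype(int) for i in range(3)]
P=cloud(t)
print('lid hsv',hsv[227,250],'mat',hsv[217,371],'fin',hsv[190,248])
def quad(m,z,name):
    c,_=cv2.findContours(m.astype(np.uint8),cv2.RETR_EXTERNAL,cv2.CHAIN_APPROX_NONE); c=max(c,key=cv2.contourArea)[:,0]
    w=np.array([ray(t,u,v,z)[:2] for u,v in c],np.float32); r=cv2.minAreaRect(w); print(name,r)
win=np.zeros(H.shape,bool); win[175:285,200:300]=1
quad(win&(H>155)&(S>130),61,'lid')
win=np.zeros(H.shape,bool); win[150:285,310:430]=1
quad(win&(V<50),3,'mat')
for n,c in T.items():
    P=cloud(c); z=P[...,2]; 
    m=(z>75)&(z<97)&(abs(P[...,0]-560)<130)&(abs(P[...,1])<120)&(c['depth']>0)
    q=P[m]; print(n,'fin',m.sum(),q.mean(0),q.min(0),q.max(0))
    m=(z>20)&(z<200)&(abs(P[...,0]-430)<100)&(abs(P[...,1]-290)<100)
    for a,b in((15,60),(70,105),(124,142),(142,150)):
        k=m&(z>a)&(z<b); q=P[k]
        if len(q): print(n,a,b,k.sum(),q.mean(0),q.min(0),q.max(0),np.argwhere(k).mean(0)[::-1])
    m=(z>54)&(z<68)&(abs(P[...,0]-450)<130)&(abs(P[...,1])<120); q=P[m]; print('plate',q.mean(0),cv2.minAreaRect(q[:,:2].astype(np.float32)))
```

```text
lid hsv [168 151 113] mat [60  7 37] fin [ 60   2 147]
lid ((495.68035888671875, 16.134567260742188), (192.12750244140625, 152.5305938720703), 3.714508295059204)
mat ((528.4703369140625, -293.330322265625), (223.44056701660156, 184.15359497070312), 10.064845085144043)
scene fin 96 [587.08202039  21.07119527  86.83639074] [577.70659557   1.02917136  75.11223466] [591.25881953  43.93138384  95.12517251]
scene 15 60 201 [474.38048077 274.83798137  41.46480142] [430.60385655 255.33689801  20.0847908 ] [491.76384809 319.4528056   59.73761106] [300.90049751 164.09452736]
scene 70 105 174 [471.7860086  277.20150327  89.30448419] [431.34755072 259.47730012  70.00211634] [487.27984174 313.05204373 104.91653683] [302.11494253 151.6954023 ]
scene 124 142 43 [460.39620649 287.17716964 130.36794031] [441.28822954 274.3509975  124.02564617] [472.6600758  305.90625283 141.02790547] [303.37209302 138.72093023]
scene 142 150 6 [457.27970912 288.76432708 143.6335949 ] [453.36301258 283.46595725 142.06639124] [461.63404436 293.67588236 144.93259042] [303.5        134.66666667]
plate [489.34161561  12.7
[... 361 characters left out ...]
29 306.51521608  59.75041297] [145.92063492 238.40740741]
top 70 105 222 [458.44163642 275.83724675  93.67803177] [426.60785658 259.55769335  70.96163692] [485.19562574 320.50345899 104.99050274] [136.40540541 240.71621622]
top 124 142 130 [455.98334479 287.76113729 130.2399056 ] [439.17800883 272.74685987 124.00376675] [470.67158704 305.60911933 141.94156654] [126.02307692 242.67692308]
top 142 150 18 [454.56542871 288.36739823 143.88562733] [449.3609801  283.47300686 142.05330123] [458.3686984  294.27982915 146.91837132] [123.66666667 243.72222222]
plate [487.6847546   16.26444107  61.14914394] ((489.53076171875, 15.731651306152344), (186.4334259033203, 158.24072265625), 3.477255344390869)
```

Run:
```python
from h import *
t=dict(np.load('top0.npz'));s=dict(np.load('scene0.npz'))
a=cv2.resize(t['color'][215:270,105:165],None,fx=6,fy=6,interpolation=0)
b=cv2.resize(s['color'][125:185,270:330],None,fx=6,fy=6,interpolation=0)
h=max(a.shape[0],b.shape[0]); o=np.zeros((h,a.shape[1]+b.shape[1],3),np.uint8); o[:a.shape[0],:a.shape[1]]=a;o[:b.shape[0],a.shape[1]:]=b
cv2.imwrite('pics/disp.png',o[...,::-1])
```

```text
(no output)
```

View pics/disp.png

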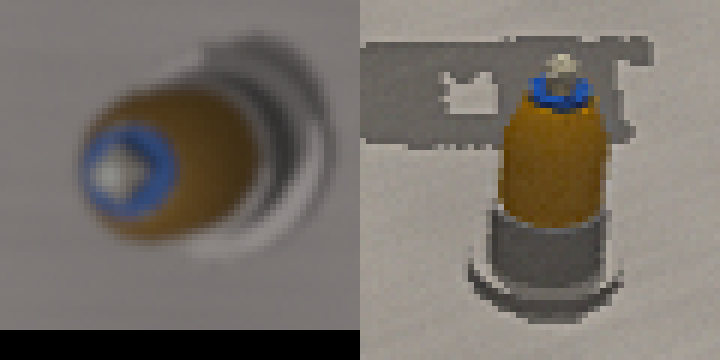

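Both crops show the white spout tip centred inside the blue ring, which agrees with the depth estimate of about (455.5, 288.4). I'll add a helper to work out moves and plan the approach above the fin.

```bash
cat >> h.py <<'E'
def pose(yaw,tilt=0):
    "tool down, tool y at yaw deg from world x, then tipped back by tilt deg (tool z swings towards tool y)"
    a=np.radians(yaw); y=np.array([np.cos(a),np.sin(a),0]); z=np.array([0,0,-1.]); x=np.cross(y,z)
    return R.from_matrix(np.stack([x,y,z],1))*R.from_euler('x',-tilt,degrees=True)
def go(grasp,yaw,tilt=0,d=54):
    "offset(cm), rotvec(deg) in tool axes that bring the point d mm ahead of the TCP to grasp"
    Rt=pose(yaw,tilt); p=np.array(grasp)-Rt.apply([0,0,d]); r0=rot()
    print('off',totool(p).round(2),'rot',np.degrees((r0.inv()*Rt).as_rotvec()).round(1),'tcp',p.round(1))
def st():
    s=sense(); print(s['time_s'],s['eef_pos'].round(1),'F',s['force'].round(1),'grip',round(float(s['grip_width']*85.4),1),round(float(s['grip_force']),1),'j',s['joints'].round(2)); return s
E
python3 -c "
from h import *
go([584,22.5,180],3.6)"
```

```text
off [-53.71 -29.43   6.96] rot [-0.1  0.  65.4] tcp [584.   22.5 234. ]
```

Call:
{"api": "step_arm", "payload": {
  "plan": [
    {"offset": [-53.7,-29.4,4],"rot": [0,0,65.4],"gripper": 5},
    {"offset": [-53.7,-29.4,4],"rot": [0,0,65.4],"gripper": 5},
    {"offset": [-53.7,-29.4,4],"rot": [0,0,65.4],"gripper": 5},
    {"offset": [-53.7,-29.4,4],"rot": [0,0,65.4],"gripper": 5},
    {"offset": [-53.7,-29.4,4],"rot": [0,0,65.4],"gripper": 5},
    {"offset": [-53.7,-29.4,4],"rot": [0,0,65.4],"gripper": 5},
    {"offset": [-53.7,-29.4,4],"rot": [0,0,65.4],"gripper": 5},
    {"offset": [-53.7,-29.4,4],"rot": [0,0,65.4],"gripper": 5},
    {"offset": [-53.7,-29.4,4],"rot": [0,0,65.4],"gripper": 5},
    {"offset": [-53.7,-29.4,4],"rot": [0,0,65.4],"gripper": 5},
    {"offset": [-53.7,-29.4,4],"rot": [0,0,65.4],"gripper": 5},
    {"offset": [-53.7,-29.4,4],"rot": [0,0,65.4],"gripper": 5}
  ]
}}

```text
time_s: 1.3
eef_pos: [576.3, 31.5, 264.3]
ee_rot: [-0.0, 0.685, 0.729, -0.0]
force: [-0.2, 1.1, 0.5]
grip_width: 0.588
grip_force: 0.0
```

```bash
python3 -c "
from h import *
st();go([584,22.5,180],3.6);go([584,22.5,87],3.6)"
```

```text
1.3 [576.3  31.5 264.3] F [-0.2  1.1  0.5] grip 50.2 0.0 j [-0.15  0.46  1.39  0.    1.29 -0.21]
off [-0.94  0.71  3.03] rot [-0. -0. -0.] tcp [584.   22.5 234. ]
off [-0.95  0.72 12.33] rot [-0. -0. -0.] tcp [584.   22.5 141. ]
```

Call:
{"api": "step_arm", "payload": {
  "plan": [
    {"offset": [-0.9,0.7,5],"rot": [0,0,0],"gripper": 5},
    {"offset": [-0.9,0.7,8.5],"rot": [0,0,0],"gripper": 5},
    {"offset": [-0.9,0.7,11],"rot": [0,0,0],"gripper": 4},
    {"offset": [-0.9,0.7,12.3],"rot": [0,0,0],"gripper": 4},
    {"offset": [-0.9,0.7,12.3],"rot": [0,0,0],"gripper": 4}
  ]
}}

```text
time_s: 1.8
eef_pos: [582.4, 24.9, 140.4]
ee_rot: [-0.001, 0.685, 0.729, -0.001]
force: [-0.7, 0.7, 1.0]
grip_width: 0.469
grip_force: 0.0
```

Run:
```python
from h import *
st();go([584,22.5,87],3.6)
c=cam('scene'); cv2.imwrite('pics/fin.png',cv2.resize(c['color'][110:260,170:320],None,fx=4,fy=4)[...,::-1])
```

```text
1.8 [582.4  24.9 140.4] F [-0.7  0.7  1. ] grip 40.0 0.0 j [-0.16  0.61  1.5  -0.    1.03 -0.22]
off [-0.25  0.14 -0.06] rot [-0.2 -0.  -0. ] tcp [584.   22.5 141. ]
```

View pics/fin.png

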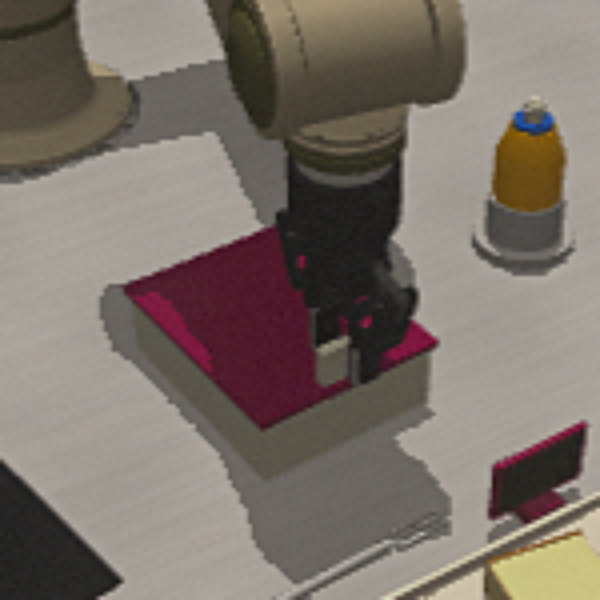

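The fingers straddle the fin at crop position (335,360). I'll correct the position slightly and close.

Call:
{"api": "step_arm", "payload": {
  "plan": [
    {"offset": [-0.2,0.1,0],"rot": [0,0,0],"gripper": 3},
    {"offset": [-0.2,0.1,0],"rot": [0,0,0],"gripper": 2},
    {"offset": [-0.2,0.1,0],"rot": [0,0,0],"gripper": 1.2},
    {"offset": [-0.2,0.1,0],"rot": [0,0,0],"gripper": 0.5},
    {"offset": [-0.2,0.1,0],"rot": [0,0,0],"gripper": 0.5},
    {"offset": [-0.2,0.1,0],"rot": [0,0,0],"gripper": 0.5},
    {"offset": [-0.2,0.1,0],"rot": [0,0,0],"gripper": 0.5}
  ],
  "squeeze": 50
}}

```text
time_s: 2.55
eef_pos: [584.4, 22.8, 142.8]
ee_rot: [0.001, 0.685, 0.729, 0.0]
force: [-1.9, -0.0, 6.4]
grip_width: 0.106
grip_force: 50.1
```

Run:
```python
from h import *
st()
# tipping about heel: heel from fin (measured by grasp), rows every 5 deg
s=sense(); r0=rot(); p0=s['eef_pos']; g=p0+r0.apply([0,0,54]); print('grasp',g.round(1))
a=np.radians(3.6); ex=np.array([np.cos(a),np.sin(a),0]); heel=g-183*ex; heel[2]=56
ax=np.cross(ex,[0,0,1.]) # -lid y
for th in range(5,46,5):
    q=R.from_rotvec(np.radians(th)*ax); p=heel+q.apply(p0-heel)
    print(th,(r0.inv().apply(p-p0)/10).round(2),np.degrees((r0.inv()*q*r0).as_rotvec()).round(1),p.round(0))
```

```text
2.55 [584.4  22.8 142.8] F [-1.9 -0.   6.4] grip 9.0 50.1 j [-0.16  0.61  1.5  -0.    1.03 -0.22]
grasp [584.5  22.8  88.8]
5 [-0.   -0.82 -1.56] [-5.  0.  0.] [576.  22. 158.]
10 [-0.   -1.78 -3.05] [-10.   0.   0.] [567.  22. 173.]
15 [-0.   -2.86 -4.44] [-15.   0.   0.] [556.  21. 187.]
20 [-0.   -4.06 -5.74] [-20.   0.   0.] [544.  20. 200.]
25 [-0.   -5.37 -6.93] [-25.   0.   0.] [531.  19. 212.]
30 [-0.   -6.78 -7.99] [-30.   0.   0.] [517.  19. 223.]
35 [-0.   -8.27 -8.94] [-35.   0.   0.] [502.  18. 232.]
40 [-0.   -9.84 -9.74] [-40.   0.   0.] [486.  17. 240.]
45 [-1.000e-02 -1.148e+01 -1.041e+01] [-45.   0.   0.] [470.  16. 247.]
```

Call:
{"api": "step_arm", "payload": {
  "plan": [
    {"offset": [0,-0.4,-0.85],"rot": [-2.5,0,0],"gripper": 0.5},
    {"offset": [0,-0.82,-1.6],"rot": [-5,0,0],"gripper": 0.5},
    {"offset": [0,-1.3,-2.35],"rot": [-7.5,0,0],"gripper": 0.5},
    {"offset": [0,-1.78,-3.1],"rot": [-10,0,0],"gripper": 0.5},
    {"offset": [0,-2.86,-4.5],"rot": [-15,0,0],"gripper": 0.5},
    {"offset": [0,-4.06,-5.8],"rot": [-20,0,0],"gripper": 0.5},
    {"offset": [0,-5.37,-7],"rot": [-25,0,0],"gripper": 0.5},
    {"offset": [0,-6.78,-8.05],"rot": [-30,0,0],"gripper": 0.5},
    {"offset": [0,-8.27,-9],"rot": [-35,0,0],"gripper": 0.5},
    {"offset": [0,-9.84,-9.8],"rot": [-40,0,0],"gripper": 0.5},
    {"offset": [0,-9.84,-9.8],"rot": [-40,0,0],"gripper": 0.5},
    {"offset": [0,-9.84,-9.8],"rot": [-40,0,0],"gripper": 0.5}
  ]
}}

```text
time_s: 3.75
eef_pos: [485.9, 16.7, 240.0]
ee_rot: [0.234, 0.644, 0.685, 0.249]
force: [-0.6, 0.5, -0.9]
grip_width: 0.11
grip_force: 49.3
```

Run:
```python
from h import *
st(); go([584,22.5,87],3.6)
c=cam('scene'); cv2.imwrite('pics/tip.png',cv2.resize(c['color'][80:260,150:350],None,fx=3,fy=3)[...,::-1])
```

```text
3.75 [485.9  16.7 240. ] F [-0.6  0.5 -0.9] grip 9.4 49.3 j [-0.3   0.1   2.07  0.66  0.38 -0.9 ]
off [-0.03  1.18 13.9 ] rot [39.9  0.  -0. ] tcp [584.   22.5 141. ]
```

View pics/tip.png

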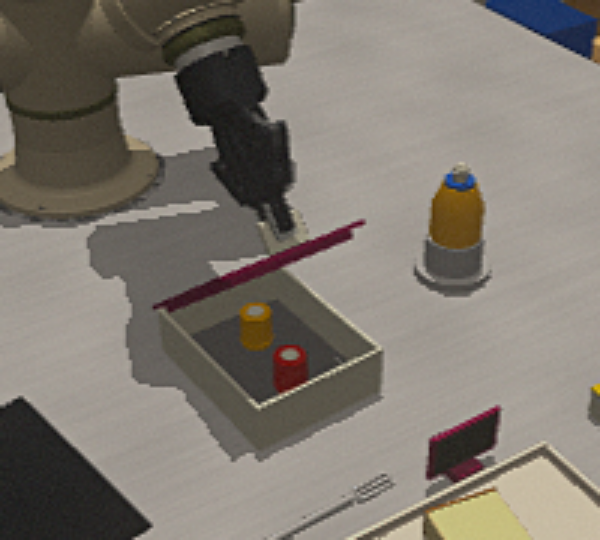

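The lid is tipped about 40° with its heel still on the rim. Yellow stands at the near (−x) place, crop (256,325), and red at the +x place, crop (290,367). Next I'll lift straight up.

Call:
{"api": "step_arm", "payload": {
  "plan": [
    {"offset": [0,1.3,-1.55],"rot": [0,0,0],"gripper": 0.5},
    {"offset": [0,2.6,-3.1],"rot": [0,0,0],"gripper": 0.5},
    {"offset": [0,3.9,-4.65],"rot": [0,0,0],"gripper": 0.5},
    {"offset": [0,5.14,-6.13],"rot": [0,0,0],"gripper": 0.5},
    {"offset": [0,5.14,-6.13],"rot": [0,0,0],"gripper": 0.5}
  ]
}}

```text
time_s: 4.3
eef_pos: [487.1, 16.4, 322.0]
ee_rot: [0.236, 0.643, 0.685, 0.25]
force: [0.2, 0.4, -1.2]
grip_width: 0.105
grip_force: 49.2
```

Run:
```python
from h import *
st(); go([614.7,-277.7,250],10); go([540,-100,250],10)
```

```text
4.3 [487.1  16.4 322. ] F [ 0.2  0.4 -1.2] grip 9.0 49.2 j [-0.29 -0.01  1.95  0.42  0.58 -0.64]
off [-30.15   7.13   8.46] rot [40.1  2.4 -6.1] tcp [ 614.7 -277.7  304. ]
off [-11.95   2.31   4.34] rot [40.1  2.4 -6.1] tcp [ 540. -100.  304.]
```

Call:
{"api": "step_arm", "payload": {
  "plan": [
    {"offset": [-1,0.2,0.3],"rot": [3,0.2,-0.5],"gripper": 0.5},
    {"offset": [-3,0.7,0.8],"rot": [7,0.4,-1.1],"gripper": 0.5},
    {"offset": [-6,1.4,1.7],"rot": [12,0.7,-1.8],"gripper": 0.5},
    {"offset": [-9.5,2.2,2.7],"rot": [17,1,-2.6],"gripper": 0.5},
    {"offset": [-13,3.1,3.7],"rot": [22,1.3,-3.4],"gripper": 0.5},
    {"offset": [-16.5,3.9,4.7],"rot": [27,1.6,-4.1],"gripper": 0.5},
    {"offset": [-20,4.7,5.6],"rot": [31,1.9,-4.7],"gripper": 0.5},
    {"offset": [-23.5,5.5,6.6],"rot": [35,2.1,-5.3],"gripper": 0.5},
    {"offset": [-26.5,6.3,7.5],"rot": [38,2.3,-5.8],"gripper": 0.5},
    {"offset": [-29,6.9,8.1],"rot": [40.1,2.4,-6.1],"gripper": 0.5},
    {"offset": [-30.1,7.1,8.4],"rot": [40.1,2.4,-6.1],"gripper": 0.5},
    {"offset": [-30.1,7.1,8.4],"rot": [40.1,2.4,-6.1],"gripper": 0.5}
  ]
}}

```text
time_s: 5.5
eef_pos: [613.2, -278.3, 297.9]
ee_rot: [-0.004, 0.643, 0.766, -0.0]
force: [-0.7, 1.2, -1.6]
grip_width: 0.107
grip_force: 49.2
```

```bash
cat > lid.py <<'E'
from h import *
st()
z0=sense()['eef_pos'][2]
for n in('top','scene'):
    c=cam(n); P=cloud(c); hsv=cv2.cvtColor(c['color'],cv2.COLOR_RGB2HSV)
    m=(hsv[...,0]>155)&(hsv[...,1]>110)&(c['depth']>0)&(P[...,1]<-120)&(P[...,2]>8)
    q=P[m]; A=np.c_[q[:,:2]-[528,-293],np.ones(len(q))]
    for _ in range(3):
        k=np.linalg.lstsq(A,q[:,2],rcond=None)[0]; r=abs(q[:,2]-A@k)<4; A,q=A[r],q[r]
    zc=k[2]
    w=q[:,:2].astype(np.float32)
    print(n,len(q),'slope deg',np.degrees(np.arctan(k[:2])).round(1),'z',zc.round(1),'tcp-plate',(z0-zc).round(1),cv2.minAreaRect(w))
E
python3 lid.py; python3 -c "
from h import *
go([614.7,-277.7,250],10)"
```

```text
5.5 [ 613.2 -278.3  297.9] F [-0.7  1.2 -1.6] grip 9.2 49.2 j [-0.6   0.66  0.97 -0.    1.51 -0.77]
top 717 slope deg [-0.7 -0.2] z 217.8 tcp-plate 80.1 ((574.8345947265625, -282.9078369140625), (97.83212280273438, 154.6564178466797), 10.189872741699219)
scene 1589 slope deg [-2.7  2.1] z 219.0 tcp-plate 78.9 ((527.8026123046875, -292.45697021484375), (200.23924255371094, 155.81948852539062), 10.247306823730469)
off [-0.14  0.15 -0.44] rot [-0.2 -0.3  0. ] tcp [ 614.7 -277.7  304. ]
```

Run:
```python
from h import *
c=dict(np.load('top0.npz')); P=cloud(c)
m=(P[...,2]>40)&(P[...,2]<100)&(P[...,0]>600)&(P[...,0]<760)&(P[...,1]<-120)&(P[...,1]>-300); q=P[m]; print(q.mean(0),q.min(0),q.max(0))
```

```text
[ 739.80160714 -208.65608026   75.78931776] [ 719.66286338 -240.87980157   40.72238444] [ 759.88977644 -182.83861472   90.09585691]
```

Call:
{"api": "step_arm", "payload": {
  "plan": [
    {"offset": [0,0,3],"rot": [0,0,0],"gripper": 0.5},
    {"offset": [0,0,6.5],"rot": [0,0,0],"gripper": 0.5},
    {"offset": [0,0,10],"rot": [0,0,0],"gripper": 0.5},
    {"offset": [0,0,13.5],"rot": [0,0,0],"gripper": 0.5},
    {"offset": [0,0,16],"rot": [0,0,0],"gripper": 0.5},
    {"offset": [0,0,17.8],"rot": [0,0,0],"gripper": 0.5},
    {"offset": [0,0,18.5],"rot": [0,0,0],"gripper": 0.5},
    {"offset": [0,0,18.5],"rot": [0,0,0],"gripper": 0.5}
  ]
}}

```text
time_s: 6.4
eef_pos: [612.1, -275.7, 115.6]
ee_rot: [-0.003, 0.643, 0.766, 0.0]
force: [0.2, 0.1, 0.0]
grip_width: 0.103
grip_force: 49.1
```

```bash
python3 lid.py
```

```text
6.4 [ 612.1 -275.7  115.6] F [0.2 0.1 0. ] grip 8.8 49.1 j [-0.6   0.81  1.2   0.    1.14 -0.77]
top 436 slope deg [0. 0.] z 34.4 tcp-plate 81.2 ((512.5604858398438, -275.5814514160156), (246.3223876953125, 92.46002197265625), 40.34775161743164)
scene 575 slope deg [-11.2   5.7] z 41.1 tcp-plate 74.5 ((-107.6107177734375, -382.38043212890625), (1478.572021484375, 160.77288818359375), 8.230911254882812)
```

Call:
{"api": "step_arm", "payload": {
  "plan": [
    {"offset": [0.1,0.1,0.6],"rot": [0,0,0],"gripper": 0.5},
    {"offset": [0.2,0.1,1.1],"rot": [0,0,0],"gripper": 0.5},
    {"offset": [0.2,0.1,1.4],"rot": [0,0,0],"gripper": 0.5},
    {"offset": [0.2,0.1,1.6],"rot": [0,0,0],"gripper": 0.5},
    {"offset": [0.2,0.1,1.8],"rot": [0,0,0],"gripper": 0.5},
    {"offset": [0.2,0.1,1.8],"rot": [0,0,0],"gripper": 0.5}
  ]
}}

```text
time_s: 7.1
eef_pos: [613.0, -274.3, 98.1]
ee_rot: [-0.002, 0.643, 0.766, 0.0]
force: [1.2, -0.3, -0.8]
grip_width: 0.106
grip_force: 49.1
```

Call:
{"api": "step_arm", "payload": {
  "plan": [
    {"offset": [0,0,0.1],"rot": [0,0,0],"gripper": 0.5},
    {"offset": [0,0,0.2],"rot": [0,0,0],"gripper": 0.5},
    {"offset": [0,0,0.2],"rot": [0,0,0],"gripper": 0.5}
  ]
}}

```text
time_s: 7.4
eef_pos: [613.1, -274.3, 97.8]
ee_rot: [-0.001, 0.643, 0.766, 0.0]
force: [-4.4, 2.4, 10.7]
grip_width: 0.101
grip_force: 50.8
```

Call:
{"api": "step_arm", "payload": {
  "plan": [
    {"offset": [0,0,0.1],"rot": [0,0,0],"gripper": 1.2},
    {"offset": [0,0,0.1],"rot": [0,0,0],"gripper": 2},
    {"offset": [0,0,0.1],"rot": [0,0,0],"gripper": 3},
    {"offset": [0,0,0.1],"rot": [0,0,0],"gripper": 3},
    {"offset": [0,0,-3],"rot": [0,0,0],"gripper": 3},
    {"offset": [0,0,-7],"rot": [0,0,0],"gripper": 3},
    {"offset": [0,0,-12],"rot": [0,0,0],"gripper": 5},
    {"offset": [0,0,-17],"rot": [0,0,0],"gripper": 6},
    {"offset": [0,0,-19],"rot": [0,0,0],"gripper": 6}
  ]
}}

```text
time_s: 8.3
eef_pos: [613.9, -275.0, 291.9]
ee_rot: [0.002, 0.643, 0.766, 0.0]
force: [0.0, 0.0, 0.8]
grip_width: 0.703
grip_force: 0.0
```

Run:
```python
from h import *
s=st()
c=cam('top'); P=cloud(c); hsv=cv2.cvtColor(c['color'],cv2.COLOR_RGB2HSV); z=P[...,2]
c2=cam('scene'); P2=cloud(c2); h2=cv2.cvtColor(c2['color'],cv2.COLOR_RGB2HSV)
for n,p,h in(('top',P,hsv),('scene',P2,h2)):
    m=(h[...,0]>155)&(h[...,1]>110)&(p[...,1]<-150)&(p[...,2]<60); q=p[m]; print(n,'lid z',np.percentile(q[:,2],[5,50,95]).round(1),cv2.minAreaRect(q[:,:2].astype(np.float32)))
    for nm,lo,hi in(('yel',15,35),('red',0,8)):
        m=(h[...,0]>=lo)&(h[...,0]<hi)&(h[...,1]>120)&(abs(p[...,0]-495)<95)&(abs(p[...,1]-17)<75)&(p[...,2]>5)
        q=p[m]; t=q[q[:,2]>44] if len(q) else q
        print(n,nm,m.sum(),len(t),t.mean(0).round(1) if len(t) else'',q.min(0).round(0),q.max(0).round(0))
    m=(p[...,2]>44)&(p[...,2]<52)&(abs(p[...,0]-495)<75)&(abs(p[...,1]-17)<55); q=p[m]; a=q[q[:,0]<495]; b=q[q[:,0]>495]; print('tops',len(a),a.mean(0).round(1),len(b),b.mean(0).round(1))
    m=(p[...,2]>53)&(p[...,2]<60)&(abs(p[...,0]-495)<115)&(abs(p[...,1]-17)<95); q=p[m]; print('rim',cv2.minAreaRect(q[:,:2].astype(np.float32)))
cv2.imwrite('pics/after.png',c['color'][120:300,180:440][...,::-1].repeat(3,0).repeat(3,1))
```

```text
8.3 [ 613.9 -275.   291.9] F [0.  0.  0.8] grip 60.0 0.0 j [-0.6   0.66  1.    0.    1.48 -0.77]
top lid z [13.  16.3 19.4] ((541.84033203125, -253.25546264648438), (156.44863891601562, 91.58882141113281), 9.977110862731934)
top yel 103 95 [459.8  22.  111.3] [436. -13.   8.] [ 523.   40. 1046.]
top red 85 79 [536.3  18.6  48. ] [519.   3.  14.] [551.  35.  52.]
tops 146 [455.1  24.7  48.3] 146 [535.7  19.1  48.2]
rim ((495.8970947265625, 16.23259735107422), (190.064453125, 150.1993865966797), 3.783801555633545)
scene lid z [14.  16.3 18.4] ((524.3900756835938, -287.9632568359375), (235.49720764160156, 164.5256805419922), 8.844808578491211)
scene yel 207 111 [434.5  54.8 339.3] [401.   8.   6.] [475.  91. 556.]
scene red 131 53 [538.6  18.5  47.4] [477.   2.   6.] [555.  62.  51.]
tops 61 [457.   25.2  47.7] 73 [538.   19.2  47.6]
rim ((495.91278076171875, 17.015518188476562), (193.5384521484375, 151.64453125), 3.4764299392700195)
```

View pics/after.png

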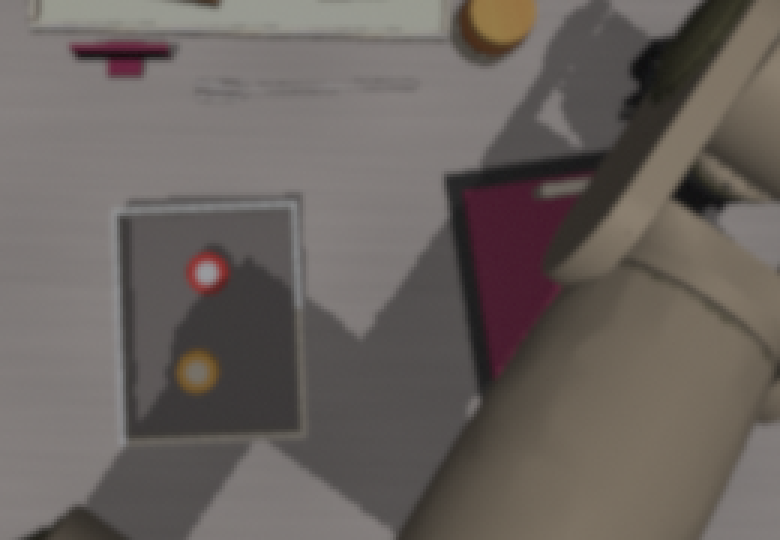

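The lid lies flat on the mat, with its plate top at z≈16. The caps are in the tub: yellow at crop (198,372), which is (456,25), and red at (208,272).

Run:
```python
from h import *
go([456,25,146],90)
```

```text
off [ 32.31 -10.36   8.92] rot [  0.1   0.2 -80. ] tcp [456.  25. 200.]
```

Call:
{"api": "step_arm", "payload": {
  "plan": [
    {"offset": [32.3,-10.4,0],"rot": [0,0,-80],"gripper": 6},
    {"offset": [32.3,-10.4,0],"rot": [0,0,-80],"gripper": 6},
    {"offset": [32.3,-10.4,0],"rot": [0,0,-80],"gripper": 6},
    {"offset": [32.3,-10.4,0],"rot": [0,0,-80],"gripper": 6},
    {"offset": [32.3,-10.4,3],"rot": [0,0,-80],"gripper": 6},
    {"offset": [32.3,-10.4,5],"rot": [0,0,-80],"gripper": 6},
    {"offset": [32.3,-10.4,7],"rot": [0,0,-80],"gripper": 6},
    {"offset": [32.3,-10.4,8.9],"rot": [0,0,-80],"gripper": 6},
    {"offset": [32.3,-10.4,8.9],"rot": [0,0,-80],"gripper": 6},
    {"offset": [32.3,-10.4,8.9],"rot": [0,0,-80],"gripper": 6},
    {"offset": [32.3,-10.4,8.9],"rot": [0,0,-80],"gripper": 6},
    {"offset": [32.3,-10.4,8.9],"rot": [0,0,-80],"gripper": 6}
  ]
}}

```text
time_s: 9.6
eef_pos: [454.3, 25.5, 197.6]
ee_rot: [-0.002, 0.001, 1.0, 0.001]
force: [0.1, -0.4, 0.0]
grip_width: 0.705
grip_force: 0.0
```

Run:
```python
from h import *
st(); go([456,25,36],90)
c=cam('top'); P=cloud(c); m=(P[...,2]<40)&(P[...,2]>8); h=cv2.cvtColor(c['color'],cv2.COLOR_RGB2HSV)
m=(h[...,0]>155)&(h[...,1]>110)&(P[...,1]<-150)&(P[...,2]<60); print(cv2.minAreaRect(P[m][:,:2].astype(np.float32)),np.percentile(P[m][:,2],[5,50,95]))
```

```text
9.6 [454.3  25.5 197.6] F [ 0.1 -0.4  0. ] grip 60.2 0.0 j [-0.2   0.28  1.84  0.    1.02 -1.77]
off [-0.21 -0.08 10.76] rot [ 0.2 -0.2 -0.1] tcp [456.  25.  90.]
((526.0313720703125, -293.80767822265625), (204.37689208984375, 165.90597534179688), 9.79734992980957) [12.51576694 16.36921521 19.50914509]
```

Call:
{"api": "step_arm", "payload": {
  "plan": [
    {"offset": [-0.2,0,4],"rot": [0,0,0],"gripper": 6},
    {"offset": [-0.2,0,7],"rot": [0,0,0],"gripper": 6},
    {"offset": [-0.2,0,9.5],"rot": [0,0,0],"gripper": 6},
    {"offset": [-0.2,0,10.7],"rot": [0,0,0],"gripper": 6},
    {"offset": [-0.2,0,10.7],"rot": [0,0,0],"gripper": 5},
    {"offset": [-0.2,0,10.7],"rot": [0,0,0],"gripper": 4},
    {"offset": [-0.2,0,10.7],"rot": [0,0,0],"gripper": 3.6},
    {"offset": [-0.2,0,10.7],"rot": [0,0,0],"gripper": 3},
    {"offset": [-0.2,0,10.7],"rot": [0,0,0],"gripper": 2.5},
    {"offset": [-0.2,0,10.7],"rot": [0,0,0],"gripper": 2.5}
  ],
  "squeeze": 70
}}

```text
time_s: 10.65
eef_pos: [457.0, 25.7, 92.8]
ee_rot: [-0.0, -0.0, 1.0, 0.001]
force: [-1.7, 0.3, 8.8]
grip_width: 0.378
grip_force: 69.0
```

Run:
```python
from h import *
st()
```

```text
10.65 [457.   25.7  92.8] F [-1.7  0.3  8.8] grip 32.3 69.0 j [-0.2   0.47  1.92  0.    0.75 -1.77]
```

Call:
{"api": "step_arm", "payload": {
  "plan": [
    {"offset": [0,0,-1.5],"rot": [0,0,0],"gripper": 2.5},
    {"offset": [0,0,-4],"rot": [0,0,0],"gripper": 2.5},
    {"offset": [0,0,-8],"rot": [0,0,0],"gripper": 2.5},
    {"offset": [0,0,-12],"rot": [0,0,0],"gripper": 2.5},
    {"offset": [0,0,-15],"rot": [0,0,0],"gripper": 2.5},
    {"offset": [0,0,-17],"rot": [0,0,0],"gripper": 2.5},
    {"offset": [0,0,-17.5],"rot": [0,0,0],"gripper": 2.5}
  ]
}}

```text
time_s: 11.35
eef_pos: [457.3, 25.3, 269.0]
ee_rot: [0.001, -0.0, 1.0, 0.001]
force: [0.4, 0.1, -0.9]
grip_width: 0.38
grip_force: 69.6
```

Run:
```python
from h import *
s=st(); print(totool([455.5,250,265]))
```

```text
11.35 [457.3  25.3 269. ] F [ 0.4  0.1 -0.9] grip 32.4 69.6 j [-0.2   0.2   1.74  0.    1.2  -1.77]
[ 0.18053152 22.47130762  0.43546276]
```

Call:
{"api": "step_arm", "payload": {
  "plan": [
    {"offset": [0,2,0],"rot": [0,0,0],"gripper": 2.5},
    {"offset": [0,5,0],"rot": [0,0,0],"gripper": 2.5},
    {"offset": [0,9,0],"rot": [0,0,0],"gripper": 2.5},
    {"offset": [0.1,13,0],"rot": [0,0,0],"gripper": 2.5},
    {"offset": [0.1,17,0],"rot": [0,0,0],"gripper": 2.5},
    {"offset": [0.2,21,0],"rot": [0,0,0],"gripper": 2.5},
    {"offset": [0.2,24,0],"rot": [0,0,0],"gripper": 2.5},
    {"offset": [0.2,26,0],"rot": [0,0,0],"gripper": 2.5},
    {"offset": [0.2,26.3,0],"rot": [0,0,0],"gripper": 2.5},
    {"offset": [0.2,26.3,0],"rot": [0,0,0],"gripper": 2.5},
    {"offset": [0.2,26.3,0.5],"rot": [0,0,0],"gripper": 2.5},
    {"offset": [0.2,26.3,1],"rot": [0,0,0],"gripper": 2.5}
  ]
}}

```text
time_s: 12.55
eef_pos: [454.9, 287.5, 256.5]
ee_rot: [-0.001, 0.001, 1.0, 0.001]
force: [0.5, -0.9, -0.5]
grip_width: 0.382
grip_force: 69.7
```

Run:
```python
from h import *
s=st(); print('tilt',rot().apply([0,0,1]).round(4))
c=cam('scene'); P=cloud(c); h=cv2.cvtColor(c['color'],cv2.COLOR_RGB2HSV)
np.savez('spout.npz',**c)
cv2.imwrite('pics/spout.png',cv2.resize(c['color'][80:180,250:350],None,fx=6,fy=6)[...,::-1])
m=(h[...,0]>=12)&(h[...,0]<36)&(h[...,1]>120)&(abs(P[...,0]-456)<45)&(abs(P[...,1]-288)<45)&(P[...,2]>155)
uv=np.argwhere(m); print('cap',m.sum(),uv.min(0),uv.max(0),P[m].min(0).round(1),P[m].max(0).round(1),P[m].mean(0).round(1))
b=(h[...,0]>100)&(h[...,0]<130)&(h[...,1]>120)&(abs(P[...,0]-456)<45)&(abs(P[...,1]-288)<45)&(P[...,2]>100)
print('seal',b.sum(),np.argwhere(b).min(0),np.argwhere(b).max(0))
```

```text
12.55 [454.9 287.5 256.5] F [ 0.5 -0.9 -0.5] grip 32.6 69.7 j [ 0.34  0.38  1.53  0.    1.23 -1.23]
tilt [-0.0029  0.0024 -1.    ]
cap 118 [ 62 296] [129 323] [442.6 248.6 170.1] [494.6 314.1 386.5] [467.1 281.7 219.9]
seal 31 [ 82 299] [142 320]
```

View pics/spout.png

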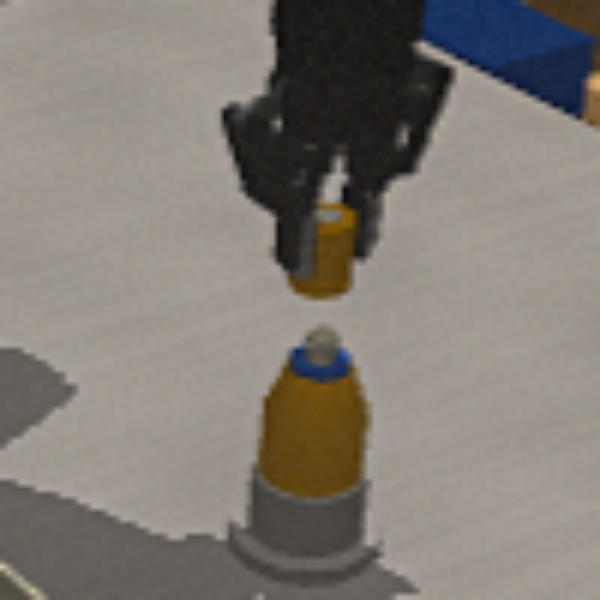

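The scene view shows the cap upright above the spout and laterally aligned: cap centre at crop x≈321, spout at x≈322. I'll check alignment along the view direction with fixed-radius circle fits.

Run:
```python
from h import *
from scipy.optimize import least_squares
def fit(q,r):
    f=least_squares(lambda c:np.hypot(*(q[:,:2]-c).T)-r,[456,288],loss='soft_l1',f_scale=1.5); return f.x.round(1),len(q),np.median(abs(f.fun)).round(2)
for f in('spout.npz','scene0.npz','top0.npz'):
    c=dict(np.load(f)); P=cloud(c); h=cv2.cvtColor(c['color'],cv2.COLOR_RGB2HSV)
    yel=(h[...,0]>=12)&(h[...,0]<36)&(h[...,1]>110)
    near=(abs(P[...,0]-456)<45)&(abs(P[...,1]-288)<45); z=P[...,2]
    print(f,'bottle',fit(P[yel&near&(z>55)&(z<85)],30))
    if f[0:2]=='sp':
        k=yel&near&(z>170)&(z<211); q=P[k]; print('cap',fit(q,17),q[:,2].min(),q[:,2].max())
        vv,uu=np.nonzero(k); print(uu.min(),uu.max(),vv.min(),vv.max())
        t=(h[...,1]<70)&(h[...,2]>110)&near&(z>208)&(z<216)
    else:
        w=(h[...,1]<90)&near&(z>135)&(z<150); print('spout',fit(P[w&(z<142)],7) if (w&(z<142)).sum()>3 else '',P[w].mean(0).round(1),w.sum())
```

```text
spout.npz bottle (array([455.1, 291.7]), 124, np.float64(1.1))
cap (array([452.2, 286. ]), 91, np.float64(1.29)) 170.14243708242066 210.8584434310115
298 309 114 129
scene0.npz bottle (array([455.1, 291.8]), 130, np.float64(1.02))
spout (array([456.3, 290.7]), 13, np.float64(2.02)) [459.  288.2 139.4] 19
top0.npz bottle (array([455.2, 289.9]), 41, np.float64(0.38))
spout (array([455.1, 288.7]), 42, np.float64(1.38)) [455.3 288.  140.2] 60
```

Call:
{"api": "step_arm", "payload": {
  "plan": [
    {"offset": [-0.07,0.2,0],"rot": [0,0,0],"gripper": 2.5},
    {"offset": [-0.07,0.2,1],"rot": [0,0,0],"gripper": 2.5},
    {"offset": [-0.07,0.2,1.7],"rot": [0,0,0],"gripper": 2.5},
    {"offset": [-0.07,0.2,2.3],"rot": [0,0,0],"gripper": 2.5},
    {"offset": [-0.07,0.2,2.7],"rot": [0,0,0],"gripper": 2.5},
    {"offset": [-0.07,0.2,3.1],"rot": [0,0,0],"gripper": 2.5},
    {"offset": [-0.07,0.2,3.1],"rot": [0,0,0],"gripper": 2.5}
  ],
  "squeeze": 90
}}

```text
time_s: 13.3
eef_pos: [455.3, 290.4, 225.4]
ee_rot: [-0.002, -0.0, 1.0, 0.001]
force: [-0.2, 0.4, 0.2]
grip_width: 0.374
grip_force: 90.4
```

Run:
```python
from h import *
s=st(); print('tilt',rot().apply([0,0,1]).round(4),s['wrist_torque'].round(3))
```

```text
13.3 [455.3 290.4 225.4] F [-0.2  0.4  0.2] grip 31.9 90.4 j [ 0.35  0.42  1.56  0.    1.16 -1.22]
tilt [-0.0036  0.0023 -1.    ] [-0.044 -0.047  0.023]
```

Call:
{"api": "step_arm", "payload": {
  "plan": [
    {"offset": [0,0,0.1],"rot": [0,0,0],"gripper": 2.5},
    {"offset": [0,0,0.2],"rot": [0,0,0],"gripper": 2.5},
    {"offset": [0,0,0.3],"rot": [0,0,0],"gripper": 2.5},
    {"offset": [0,0,0.3],"rot": [0,0,0],"gripper": 2.5}
  ]
}}

```text
time_s: 13.7
eef_pos: [455.7, 290.6, 223.2]
ee_rot: [-0.001, 0.0, 1.0, 0.002]
force: [2.1, 1.7, 0.1]
grip_width: 0.372
grip_force: 90.6
```

Run:
```python
from h import *
s=st(); print('tilt',rot().apply([0,0,1]).round(4),s['wrist_torque'].round(3))
```

```text
13.7 [455.7 290.6 223.2] F [2.1 1.7 0.1] grip 31.8 90.6 j [ 0.35  0.42  1.56  0.    1.16 -1.22]
tilt [-0.0017  0.0031 -1.    ] [ 0.266 -0.376 -0.043]
```

Call:
{"api": "step_arm", "payload": {
  "plan": [
    {"offset": [-0.07,0.06,0],"rot": [0,0,0],"gripper": 2.5},
    {"offset": [-0.07,0.06,0.15],"rot": [0,0,0],"gripper": 2.5},
    {"offset": [-0.07,0.06,0.3],"rot": [0,0,0],"gripper": 2.5},
    {"offset": [-0.07,0.06,0.4],"rot": [0,0,0],"gripper": 2.5},
    {"offset": [-0.07,0.06,0.4],"rot": [0,0,0],"gripper": 2.5}
  ]
}}

```text
time_s: 14.2
eef_pos: [456.8, 291.4, 220.1]
ee_rot: [0.0, -0.0, 1.0, 0.002]
force: [0.7, 2.0, 6.7]
grip_width: 0.372
grip_force: 91.4
```

Run:
```python
from h import *
s=st(); print('tilt',rot().apply([0,0,1]).round(4),s['wrist_torque'].round(3))
```

```text
14.2 [456.8 291.4 220.1] F [0.7 2.  6.7] grip 31.7 91.4 j [ 0.35  0.43  1.56  0.    1.15 -1.22]
tilt [ 4.0e-04  4.2e-03 -1.0e+00] [ 0.351 -0.315 -0.014]
```

Call:
{"api": "step_arm", "payload": {
  "plan": [
    {"offset": [0,0.04,0.1],"rot": [0,0,0],"gripper": 2.5},
    {"offset": [0,0.04,0.2],"rot": [0,0,0],"gripper": 2.5},
    {"offset": [0,0.04,0.35],"rot": [0,0,0],"gripper": 2.5},
    {"offset": [0,0.04,0.5],"rot": [0,0,0],"gripper": 2.5},
    {"offset": [0,0.04,0.65],"rot": [0,0,0],"gripper": 2.5},
    {"offset": [0,0.04,0.75],"rot": [0,0,0],"gripper": 2.5},
    {"offset": [0,0.04,0.75],"rot": [0,0,0],"gripper": 2.5}
  ]
}}

```text
time_s: 14.9
eef_pos: [455.8, 291.3, 210.6]
ee_rot: [-0.002, -0.0, 1.0, 0.001]
force: [3.7, 1.0, -6.1]
grip_width: 0.374
grip_force: 90.0
```

Run:
```python
from h import *
s=st(); print('tilt',rot().apply([0,0,1]).round(4),s['wrist_torque'].round(3))
```

```text
14.9 [455.8 291.3 210.6] F [ 3.7  1.  -6.1] grip 31.9 90.0 j [ 0.35  0.44  1.57  0.    1.13 -1.22]
tilt [-0.0043  0.0019 -1.    ] [ 0.187 -0.642 -0.031]
```

Call:
{"api": "step_arm", "payload": {
  "plan": [
    {"offset": [-0.06,0,0.1],"rot": [0,0,0],"gripper": 2.5},
    {"offset": [-0.06,0,0.25],"rot": [0,0,0],"gripper": 2.5},
    {"offset": [-0.06,0,0.4],"rot": [0,0,0],"gripper": 2.5},
    {"offset": [-0.06,0,0.55],"rot": [0,0,0],"gripper": 2.5},
    {"offset": [-0.06,0,0.65],"rot": [0,0,0],"gripper": 2.5},
    {"offset": [-0.06,0,0.65],"rot": [0,0,0],"gripper": 2.5}
  ],
  "squeeze": 110
}}

```text
time_s: 15.5
eef_pos: [456.4, 291.4, 206.0]
ee_rot: [-0.001, -0.0, 1.0, 0.001]
force: [-4.7, -3.5, 9.6]
grip_width: 0.368
grip_force: 111.2
```

Run:
```python
from h import *
s=st(); print('tilt',rot().apply([0,0,1]).round(4),s['wrist_torque'].round(3))
```

```text
15.5 [456.4 291.4 206. ] F [-4.7 -3.5  9.6] grip 31.5 111.2 j [ 0.35  0.44  1.58  0.    1.12 -1.22]
tilt [-0.0029  0.0023 -1.    ] [-0.489  0.748 -0.027]
```

Call:
{"api": "step_arm", "payload": {
  "plan": [
    {"offset": [0.05,-0.04,0.1],"rot": [0,0,0],"gripper": 2.5},
    {"offset": [0.05,-0.04,0.2],"rot": [0,0,0],"gripper": 2.5},
    {"offset": [0.05,-0.04,0.3],"rot": [0,0,0],"gripper": 2.5},
    {"offset": [0.05,-0.04,0.3],"rot": [0,0,0],"gripper": 2.5}
  ]
}}

```text
time_s: 15.9
eef_pos: [456.3, 291.4, 205.6]
ee_rot: [0.0, -0.0, 1.0, 0.002]
force: [-9.1, -3.7, 29.6]
grip_width: 0.367
grip_force: 113.5
```

Run:
```python
from h import *
s=st(); print('tilt',rot().apply([0,0,1]).round(4),s['wrist_torque'].round(3))
```

```text
15.9 [456.3 291.4 205.6] F [-9.1 -3.7 29.6] grip 31.3 113.5 j [ 0.35  0.44  1.58  0.    1.12 -1.22]
tilt [ 2.0e-04  3.5e-03 -1.0e+00] [-0.792  1.807 -0.009]
```

Call:
{"api": "step_arm", "payload": {
  "plan": [
    {"offset": [0.08,-0.04,-0.05],"rot": [0,0,0],"gripper": 2.5},
    {"offset": [0.08,-0.04,-0.05],"rot": [0,0,0],"gripper": 2.5},
    {"offset": [0.08,-0.04,-0.05],"rot": [0,0,0],"gripper": 2.5}
  ]
}}

```text
time_s: 16.2
eef_pos: [456.1, 291.2, 205.7]
ee_rot: [0.001, -0.0, 1.0, 0.002]
force: [-5.2, -1.7, 24.3]
grip_width: 0.371
grip_force: 112.5
```

Run:
```python
from h import *
s=st(); print('tilt',rot().apply([0,0,1]).round(4),s['wrist_torque'].round(3))
c=cam('scene'); cv2.imwrite('pics/end.png',cv2.resize(c['color'][80:260,150:350],None,fx=4,fy=4)[:600][...,::-1][:, :800])
```

```text
16.2 [456.1 291.2 205.7] F [-5.2 -1.7 24.3] grip 31.7 112.5 j [ 0.35  0.44  1.58  0.    1.11 -1.22]
tilt [ 0.0019  0.0045 -1.    ] [-0.295  0.921 -0.004]
```

View pics/end.png

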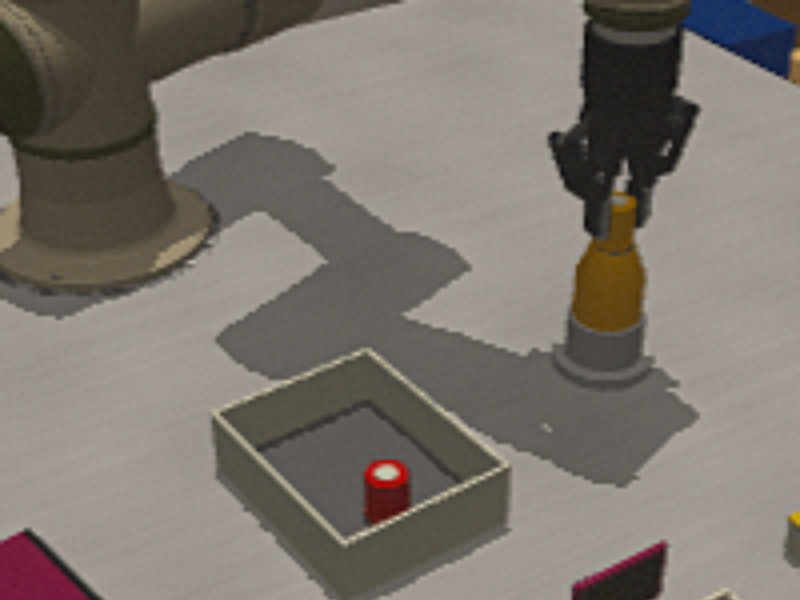

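The cap is fully seated at crop (618,220), no blue ring is visible, and red is still in the tub at (387,490). The gripper holds the cap with 24 N of downward press, so I'm handing the job in.

```bash
python3 -c "
from rig import *
print(finish_job())"
```

```text
the job is handed in; nothing more can be done
None
```

I handed the job in at about 16 s: the lid lies flat on the mat, the red cap is still in the tub, and the yellow cap is on the spout with the blue seal ring pressed out of sight and the gripper holding it down at about 24 N; the click was inferred from the forces, and nothing came back on how it was judged.

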